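# Hold the drinker nozzle up to the inspection camera

## Robot

A 7-joint arm with a two-finger parallel gripper is mounted at the origin on the work surface. World frame = base frame: x ahead of the robot, y to its left, z up, the work surface at z = 0. Lengths are in m, angles in rad, forces in N, time in s.
With the tool pointing down it reaches from about 0.4 to 0.85 m from the base axis. Payload 4.4 kg.
Tool frame: the origin (TCP) lies midway between the tips of the shut fingers; the grasp point (between the pads) lies 19 mm behind it; z points along the fingers, y is the line along which they close (so a half turn about z gives the same grasp; the last joint's range is limited). The gripper opens to 94 mm and grips with 3 to 60 N. Pads are 16 mm wide; open, the fingers measure 119 mm over their backs; the gripper's body (75 mm by 177 mm) begins 78 mm behind the grasp point.
Start: joints at [1.223, 0.628, 0.038, 1.517, -0.027, 0.996, -0.02], TCP at [0.181, -0.624, 0.205] pointing down, gripper open.
Joint ranges: [-3.06, 3.06], [-0.37, 2.12], [-1.25, 1.32], [0.18, 2.47], [-1.1, 4.24], [0.23, 1.98], [-2.94, 2.94]. Speed limits (rad/s): [2.57, 2.57, 3.14, 3.14, 3.14, 3.14, 3.14].

## Interface

Orientations are given as a unit quaternion [x, y, z, w].
In Python, from cell import manip, viewer, finder gives the robot as it stands.
- The arm moves only by the tool servo_tool, never from a script. Its arguments are lists of equal length, an entry for each row: "translation": the shift along the tool's x, y, z in parts of the range, where 1.0 means 500 mm, a list of three; "twist": the turn about the tool's z in normalised numbers (1 is 180 degrees); "fingers": the opening, from -1 (shut) to 1 (fully open). In form: {"translation": [[tx, ty, tz], ...], "twist": [twist, ...], "fingers": [fingers, ...]}. A call has 1 to 8 rows; each row is the pose to reach, as a shift and turn from the pose commanded when the call began, along the tool's axes at that moment; what a row does not reach only later rows make up. A row lasts 1/8 s, in which the tool goes at most 62.5 mm and 10.7 degrees, less where a joint would pass 70% of its speed; a pose out of reach is approached as far as the arm can. A shift or turn number past 1, either way, is cut back to 1. A call with a gripper value outside its range is refused whole. The fingers move at their own pace and stop on an object; "force" is the grip in N (left out, the last holds). Time passes only in rows, so rows that repeat a pose let the fingers close. It gives the time, the measured TCP pose, the force, the opening and the grip force at its end, in the units of the state.
- manip.sense(): the state, without advancing time (a new reading comes with each control period).
- viewer.snapshot(name): name is "scene" or "top" or "wrist"; returns the picture (400x640x3 uint8, red, green, blue); there is no depth.
- viewer.camera_info(name): a dict with "camera_matrix" (3x3 intrinsics, pixels), "k1" (the pictures are not rectified: a ray, as slopes to the right and down, at radius r is drawn at 1 + k1 r^2 times it, then the intrinsics apply), "rvec" (rotation vector, rad) and "tvec" (3), from world to camera coordinates, as OpenCV has them; the wrist camera has in their place "tool_from_camera" (4x4, takes a point from camera to tool coordinates, whose origin is the TCP and whose axes are the flange's). Camera axes: x right, y down, z forward; pixel columns grow to the right and rows downward; lengths in m; the calibration is good to about 2 mm. A picture is of the moment at which its call begins: read the wrist's pose just before it. camera_info takes no time and is no camera call.
- manip.sign_off(): hands the job in; it is judged then, once.
Trained networks look in the newest picture that a camera, given by its name, has taken for a name from the list of things; names that differ only in an ending like _2 or _b are one class to them, and where a whole thing is asked for, a point or a joint stands for the part that bears it (a point fixed in the world has none). Each returns a list of dicts, best first, with "p" (0 to 1); they miss things now and then, are a little off and sometimes report something else, mostly with a low value. They report only what shows in the picture. A call takes as long as a camera call.
- finder.search_frame(camera, thing): "point" ([x, y, z] in m, in world coordinates, good to about 4 mm: the middle of the surface that is visible of it).
- finder.silhouettes(camera, thing): "pixels" (400x640 bool, what is visible of it).
- finder.mark_of(camera, thing): "point" ([x, y, z] in m, in world coordinates, good to about 4 mm: a listed point, or the origin of a listed thing).
The state is a dict: "time_s": time; "joints": joint angles; "joint_vel": joint speeds; "tau": joint torques, N m; "tool_pos": TCP position; "eef_rot": TCP orientation; "contact_force": force on the tool from outside, world axes, zero at the start; "wrist_torque": the same for the moment, N m; "opening": finger opening in m; "gripper_force": force on a finger pad.
Only numpy, scipy, OpenCV 4.12 (cv2) and the standard library are available. Lean on these libraries where they do the work, as an engineer would, in place of code of your own. Each camera call takes 0.05 s, during which the arm holds its last target. There are 200 camera calls.

## Task

Swing the ball-ended hold-down lever on the drying rest fully up and back, then take out the long drinker nozzle that it was keeping in the V and hold it up in the air to the inspection camera: its tip pointing straight into the lens along the lens's line of sight, about 60 mm from the glass. Do not drop the nozzle, do not touch the camera, leave the lever up and leave everything else on the bench where it is. Finish while still holding the nozzle there, steady in the gripper and touching nothing else.

Things in the scene. Friction and masses are not known exactly. Their poses are not given: they have to be found in the camera images.
- rest: Drying rest, fixed, right half of the bench. Wooden foot 100 x 150 x 12 mm; block 76 (x) x 40 mm (y), top at 62 mm, with a V of steel plates along x, edges 78 mm up. At its +y side the lever's head, two grey cheeks 97 mm tall. Origin: under the block's middle, on the bench. x: along the V, away from the robot (yaw within 0.4 rad); y left; z up.
- lever (a joint): Hold-down lever of the rest: 0 = down, rubber pad just over the nozzle's tube; grows as the ball is raised; stop at 1.7 rad, just past upright. Starts between 0 and 0.12, turns with light friction (about 1.5 N at the ball) and stays where it is left. Raised by less than 1.4 rad it is still in the way above the nozzle.
- lever_ball (a point): Centre of the black ball (20 mm diameter) at the free end of the lever, 100 mm from the pivot. The bar behind it is 10 mm wide (along the rest's x) and 8 mm high. When down, the ball is 90 mm above the bench, out at the rest's -y side, past the edge of the block.
- lever_hinge (a point): Middle of the lever's pivot, 90 mm above the bench, at x = +18, y = +50 mm of the rest. The axis is parallel to the rest's x. The raised ball swings from -y up over the V and on to +y.
- nozzle: Long drinker nozzle, loose, 70 to 140 g, level in the V. Brass hexagon, 24 mm across flats, 28 mm long, out of the robot's end of the V (10 mm gap to the block), flats facing the rest's +y and -y, to grip from above; 12 mm steel tube; 18 mm collar at the tip. Origin: centre of the hexagon, at first x -62, y 0, z 75 mm of the rest; axes of the rest, x to the tip. Lever crosses 80 mm from it.
- nozzle_tip (a point): Centre of the end face of the nozzle's tip, 116 mm from nozzle along its x.
- camera_head: Head of the inspection camera, fixed, far left part of the bench. Grey box 50 x 56 x 46 mm, black round lens barrel 38 mm wide. Origin: centre of the lens glass, 280 mm up. The lens looks along the head's -x, towards the robot's side (yaw within 0.4 rad) and 20 degrees (0.349 rad) down: a nozzle pointing into it has its tip 20 degrees up. y is level; z is the head's up.
- camera: The camera's stand, fixed: round foot 96 mm in diameter, 14 mm high, and a 16 mm post 312 mm tall, behind the head. Origin: centre of the foot on the bench. The head's lens lies 25 mm in front (-x) of the origin; the yaw is the head's.
- spare: Short spare nozzle, a bystander, standing on its hexagon with the tip up, 70 mm tall. Origin: centre of its underside.
- bowls: Stacked pair of plastic bowls, a bystander, 136 mm wide, 71 mm tall. Origin: centre of the underside.
- dish: Stainless steel pellet dish, a bystander, 124 mm wide, 40 mm tall. Origin: centre of the underside.
- jar: Glass jar with a screw cap, a bystander, 72 mm wide, 110 mm tall, standing on a low wooden turntable (170 mm wide, 25 mm high). Origin: centre of its underside.
- tunnel: Wooden tunnel toy, a bystander, an arch of round bars 160 x 114 x 69 mm, along its x. Origin: centre of the underside.
- trowel: Trowel, a bystander, 305 mm long, lying along its x, handle to -x. Origin: about its middle, on the bench.
- brush: Hand brush, a bystander, lying across the far right of the bench. Origin: on the bench under its middle.

How it is judged:
By the outcome, as a careful person would: the job done as asked, in the order asked, and still so for the second after the job is handed in, while the arm keeps its last pose, push and grip.
It also fails if it takes over 48 s, if anything falls off the work surface, if the arm or the gripper's body presses on something with over 40 N, if the wrist force passes 120 N, or if a joint passes its speed limit or range.

## Working session

There is one attempt and no reset: what is moved stays moved. The work goes in short steps, Python scripts to look and compute and a tool call to move; the robot and the scene stay as the last step left them, time stands still between calls to the robot, and variables do not carry over. Pictures are saved under pics/ and viewed, at most 10 in all, crops included, and the job is handed in when it is done.

Besides the shell and the picture viewer there is one more tool, called as a command line: name --pt "numbers of a row" for each row, then --argument value for the rest. servo_tool: Moves the arm, as the interface text tells. Its arguments: {"type":"object","properties":{"translation":{"type":"array"},"twist":{"type":"array"},"fingers":{"type":"array"},"force":{"type":"number"}},"required":["translation","twist","fingers"]}

```bash
mkdir -p pics; ls; cat > h.py <<'E'
import numpy as np, cv2
from scipy.spatial.transform import Rotation as R
from cell import manip, viewer, finder
def save(name,fn): 
    im=viewer.snapshot(name); cv2.imwrite('pics/'+fn,im[:,:,::-1]); return im
E
python3 - <<'E'
from h import *
s=manip.sense(); print(s['time_s'],np.round(s['tool_pos'],4),np.round(R.from_quat(s['eef_rot']).as_matrix(),3).tolist(),s['opening'])
a=save('scene','s0.png');b=save('top','t0.png')
for cam in('scene','top'):
    for t in('rest','lever_ball','lever_hinge','nozzle','nozzle_tip','camera_head','camera','spare','bowls','dish','jar','tunnel'):
        r=finder.mark_of(cam,t); print(cam,t,[(np.round(q['point'],3).tolist(),round(q['p'],2)) for q in r[:2]])
E
```

```text
pics
0.0 [ 0.1806 -0.6237  0.2046] [[0.961, 0.278, -0.001], [0.278, -0.961, 0.002], [-0.0, -0.002, -1.0]] 0.09369756333925854
scene rest [([0.527, -0.155, 0.003], 0.73)]
scene lever_ball [([0.542, -0.203, 0.094], 0.51)]
scene lever_hinge [([0.542, -0.099, 0.092], 0.8)]
scene nozzle [([0.464, -0.148, 0.078], 0.76), ([0.54, -0.1, 0.091], 0.31)]
scene nozzle_tip [([0.58, -0.151, 0.076], 0.47), ([0.539, -0.201, 0.093], 0.42)]
scene camera_head [([0.72, 0.154, 0.281], 0.59), ([0.545, -0.098, 0.093], 0.23)]
scene camera [([0.744, 0.156, -0.001], 0.76)]
scene spare [([0.728, -0.036, 0.003], 0.63)]
scene bowls [([0.459, 0.183, -0.001], 0.91)]
scene dish [([0.597, 0.387, 0.002], 0.84)]
scene jar [([0.363, 0.424, 0.028], 0.77)]
scene tunnel [([0.601, -0.496, -0.003], 0.97)]
top rest [([0.524, -0.147, 0.0], 0.84)]
top lever_ball [([0.577, -0.153, 0.076], 0.74), ([0.539, -0.204, 0.09], 0.73)]
top lever_hinge [([0.543, -0.104, 0.093], 0.9)]
top nozzle [([0.462, -0.151, 0.076], 0.59)]
top nozzle_tip [([0.577, -0.154, 0.077], 0.46)]
top camera_head [([0.719, 0.151, 0.282], 0.95)]
top camera [([0.746, 0.162, -0.002], 0.97)]
top spare [([0.729, -0.036, -0.001], 0.6)]
top bowls [([0.456, 0.185, 0.003], 0.76), ([0.576, -0.154, 0.076], 0.22)]
top dish [([0.599, 0.391, -0.001], 0.93)]
top jar [([0.358, 0.425, 0.025], 0.91)]
top tunnel [([0.604, -0.501, 0.001], 0.84), ([0.578, -0.156, 0.078], 0.3)]
```

View pics/s0.png

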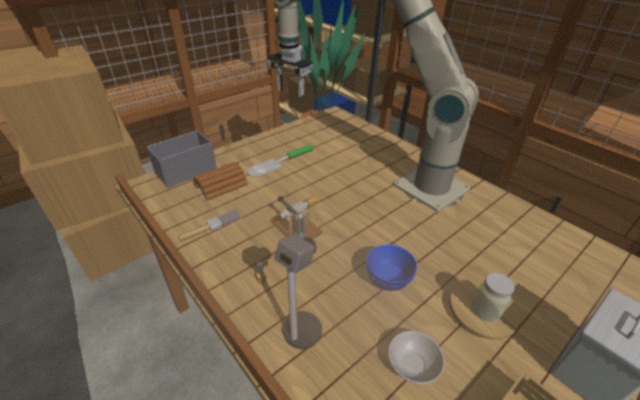

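View pics/t0.png

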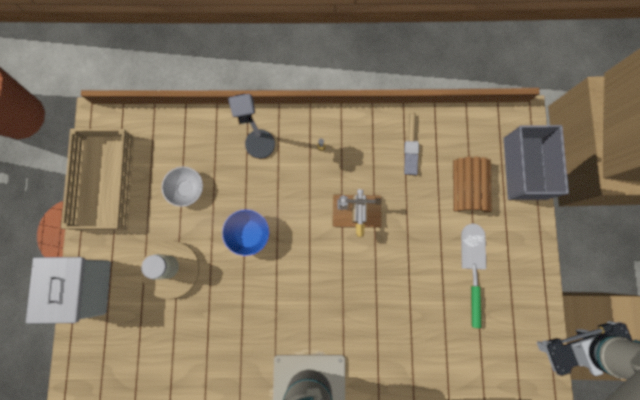

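The top view shows the rest at about (360,210), ball (345,201), hexagon (360,232) and camera head (242,105). The scene view agrees with these, and the finder points match. The rest's yaw is about -0.02.

```bash
cat >> h.py <<'E'
def go(pos,yaw_x):
    """shift (mm) and twist (deg) from the present pose to TCP pos, tool x heading yaw_x in world (tool down)"""
    s=manip.sense(); M=R.from_quat(s['eef_rot']).as_matrix()
    d=M.T@(np.array(pos)-s['tool_pos'])*1000
    y=np.arctan2(M[1,0],M[0,0]); t=-np.degrees((yaw_x-y+np.pi)%(2*np.pi)-np.pi)
    print('t',round(s['time_s'],2),'pos',np.round(s['tool_pos'],4),'yaw',round(y,3),'F',np.round(s['contact_force'],1),'open',round(s['opening'],4),'shift',np.round(d,1),'twist',round(t,1))
def proj(cam,P):
    c=viewer.camera_info(cam)
    P=np.atleast_2d(P)
    if 'rvec' in c: r,t=R.from_rotvec(np.ravel(c['rvec'])).as_matrix(),np.ravel(c['tvec'])
    else:
        s=manip.sense(); T=np.eye(4);T[:3,:3]=R.from_quat(s['eef_rot']).as_matrix();T[:3,3]=s['tool_pos']
        T=np.linalg.inv(T@np.array(c['tool_from_camera'])); r,t=T[:3,:3],T[:3,3]
    q=P@r.T+t; u=q[:,:2]/q[:,2:]; u=u*(1+c['k1']*(u**2).sum(1,keepdims=True)); K=np.array(c['camera_matrix'])
    return u@K[:2,:2].T+K[:2,2]
E
python3 - <<'E'
from h import *
print(np.round(viewer.camera_info('wrist')['tool_from_camera'],3))
go([.541,-.2035,.2],-.025+np.pi/2)
E
```

```text
[[-0.001 -0.969 -0.248  0.071]
 [ 1.    -0.001 -0.001  0.   ]
 [ 0.001 -0.248  0.969 -0.181]
 [ 0.     0.     0.     1.   ]]
t 1.3 pos [ 0.1808 -0.6244  0.2055] yaw 0.282 F [-0.5 -0.2 -1. ] open 0.0945 shift [ 463.  -304.1    5.5] twist -72.4
```

The rows are not in the units I measure in: shifts go in shares of 500 mm and turns go in shares of 180 degrees. I convert before sending: 410 mm is 0.82, 365 mm is 0.73, -64 degrees is -0.3556.

servo_tool --pt "0.1 -0.07 0" --pt "0.2 -0.13 0" --pt "0.3 -0.2 0" --pt "0.41 -0.27 0" --pt "0.52 -0.34 0" --pt "0.63 -0.41 0" --pt "0.73 -0.48 0" --pt "0.82 -0.54 0" --twist '[-0.0444, -0.0889, -0.1333, -0.1778, -0.2222, -0.2667, -0.3111, -0.3556]' --fingers '[0, 0, 0, 0, 0, 0, 0, 0]'

```text
time_s: 2.3
tool_pos: [0.5008, -0.2494, 0.2058]
eef_rot: [0.764, 0.646, 0.0, 0.0]
contact_force: [-0.1, -0.6, 0.3]
opening: 0.0469
gripper_force: 0.0
```

```bash
python3 - <<'E'
from h import *
go([.541,-.2035,.2],-.025+np.pi/2)
im=save('wrist','w0.png')
for t in('rest','lever_ball','lever_hinge','nozzle','nozzle_tip'):
    r=finder.mark_of('wrist',t); print(t,[(np.round(q['point'],4).tolist(),round(q['p'],2)) for q in r[:2]])
print(np.round(manip.sense()['joints'],2))
E
```

```text
t 2.3 pos [ 0.5008 -0.2494  0.2058] yaw 1.403 F [-0.1 -0.6  0.3] open 0.0469 shift [52.  32.   5.8] twist -8.2
rest [([0.5272, -0.1497, 0.0022], 0.91)]
lever_ball [([0.5424, -0.2032, 0.0907], 0.77)]
lever_hinge [([0.5424, -0.1064, 0.0879], 0.55)]
nozzle [([0.4637, -0.1465, 0.074], 0.64), ([0.5443, -0.1056, 0.0913], 0.36)]
nozzle_tip [([0.5757, -0.1497, 0.0741], 0.93), ([0.529, -0.1496, 0.001], 0.48)]
[ 0.61  0.51 -0.29  1.77  0.18  0.89  0.07]
```

View pics/w0.png

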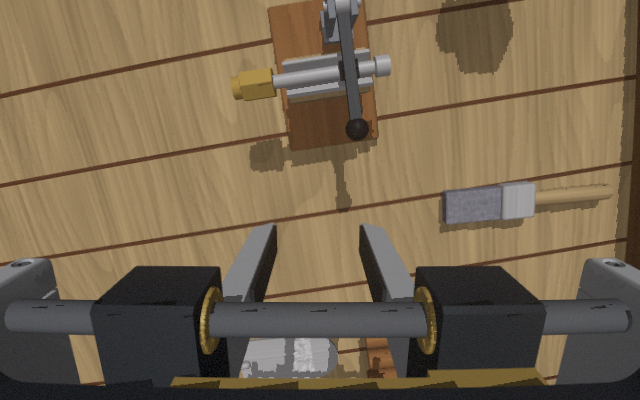

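The wrist picture shows the ball at (357,128), the tube tip at (390,65) and the back of the hexagon at (233,85). The bar crosses the tube at (348,72). I'll fit the rest pose to these.

```bash
cat > fit.py <<'E'
from h import *
from scipy.optimize import least_squares
loc=lambda a:np.array([[18,50-100*np.cos(a),90+100*np.sin(a)],[18,50,90],[-62,0,75],[54,0,75],[0,0,0]])/1000
obs=[(0,[.5424,-.2032,.0907]),(1,[.5424,-.1064,.0879]),(2,[.4637,-.1465,.074]),(3,[.5757,-.1497,.0741]),(4,[.5272,-.1497,.0022]),
(0,[.539,-.204,.09]),(1,[.543,-.104,.093]),(2,[.462,-.151,.076]),(3,[.577,-.154,.077]),(4,[.524,-.147,0]),(0,[.542,-.203,.094]),(1,[.542,-.099,.092]),(2,[.464,-.148,.078]),(3,[.58,-.151,.076]),(4,[.527,-.155,.003])]
def W(p,L): c,s=np.cos(p[2]),np.sin(p[2]); return np.c_[p[0]+c*L[:,0]-s*L[:,1],p[1]+s*L[:,0]+c*L[:,1],L[:,2]]
def f(p):
    w=W(p,loc(p[3])); r=[(w[i]-o)/.004 for i,o in obs]
    ex=W(p,np.array([[54,0,75],[-76,0,75]])/1000)
    q=proj('wrist',np.r_[w[:1],ex])-[[357,128],[390,65],[233,85]]
    return np.r_[np.ravel(r),q.ravel()/2.]
s=least_squares(f,[.525,-.15,-.02,.05]); print(np.round(s.x,4), np.round(f(s.x)[-6:]*2,1)); 
for n,v in zip(('ball','hinge','noz','tip'),W(s.x,loc(s.x[3]))): print(n,np.round(v,4))
b=W(s.x,loc(s.x[3]))[0]; go([b[0],b[1],.13],s.x[2]+np.pi/2)
E
python3 fit.py
```

```text
[ 0.5233 -0.1522 -0.0379  0.0196] [-2.1 -1.2 -2.8 -2.   8.5 -0.9]
ball [ 0.5394 -0.2028  0.092 ]
hinge [ 0.5432 -0.1029  0.09  ]
noz [ 0.4613 -0.1498  0.075 ]
tip [ 0.5773 -0.1542  0.075 ]
t 2.6 pos [ 0.4985 -0.2524  0.2054] yaw 1.396 F [-0.1 -0.6 -0.2] open 0.0469 shift [56.1 31.7 75.3] twist -7.8
```

In the tool's units: 70 mm is 0.14, 60 mm is 0.12, -8 degrees is -0.0444.

servo_tool --pt "0.036 0.02 0.04" --pt "0.072 0.04 0.08" --pt "0.112 0.062 0.12" --pt "0.112 0.062 0.14" --pt "0.112 0.062 0.14" --pt "0.112 0.062 0.14" --twist '[-0.0167, -0.0333, -0.0444, -0.0444, -0.0444, -0.0444]' --fingers '[0, 0, 0, 0, 0, 0]'

```text
time_s: 3.35
tool_pos: [0.5394, -0.2022, 0.1357]
eef_rot: [0.719, 0.695, -0.0, 0.0]
contact_force: [-0.4, -0.6, 0.2]
opening: 0.0471
gripper_force: 0.0
```

```bash
python3 - <<'E'
from h import *
s=manip.sense(); im=save('wrist','w1.png'); print(s['tool_pos'],manip.sense()['tool_pos'])
for t in('lever_ball','lever_hinge','nozzle','nozzle_tip'):
    r=finder.mark_of('wrist',t); print(t,[(np.round(q['point'],4).tolist(),round(q['p'],2)) for q in r[:2]])
go([.5394,-.2028,.072],-.03+np.pi/2)
print(proj('wrist',[[.5394,-.2028,.092],[.5432,-.1029,.09],[.4613,-.1498,.075],[.5773,-.1542,.075]]).round())
E
```

```text
[ 0.53939086 -0.2021843   0.13570922] [ 0.53960703 -0.20220185  0.13598915]
lever_ball [([0.5425, -0.2013, 0.0913], 0.98)]
lever_hinge [([0.5446, -0.104, 0.0942], 0.67), ([0.5266, -0.1484, -0.0024], 0.63)]
nozzle [([0.463, -0.1474, 0.0743], 0.96), ([0.5277, -0.1518, -0.0028], 0.54)]
nozzle_tip [([0.5778, -0.1511, 0.0736], 0.96), ([0.5448, -0.1026, 0.0918], 0.25)]
t 3.6 pos [ 0.5398 -0.2017  0.1361] yaw 1.538 F [ 0.7  0.1 -0.6] open 0.0466 shift [-1.1 -0.4 64.1] twist -0.2
[[318. 215.]
 [319.  64.]
 [207. 141.]
 [368. 141.]]
```

View pics/w1.png

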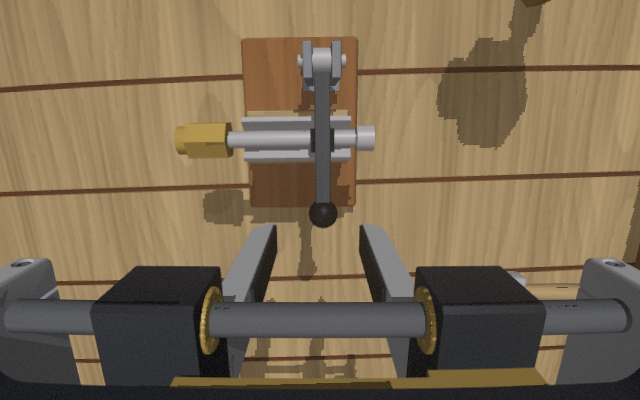

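The ball is at (323,213), about 3 mm to the right of the prediction. I'll correct for that, descend and grip it.

In the tool's units: 62 mm is 0.124, 45 mm is 0.09.

servo_tool --pt "0 0.006 0.03" --pt "0 0.006 0.06" --pt "0 0.006 0.09" --pt "0 0.006 0.124" --pt "0 0.006 0.124" --pt "0 0.006 0.124" --pt "0 0.006 0.124" --pt "0 0.006 0.124" --twist '[0, 0, 0, 0, 0, 0, 0, 0]' --fingers '[0, 0, 0, 0, 0, -1, -1, -1]' --force 8

```text
time_s: 4.6
tool_pos: [0.5431, -0.2014, 0.074]
eef_rot: [0.718, 0.696, 0.0, 0.0]
contact_force: [-0.1, -0.2, -0.1]
opening: 0.0202
gripper_force: 0.0
```

```bash
python3 - <<'E'
from h import *
go([.5425,-.202,.073],1.546); print(manip.sense()['gripper_force'])
# arc rows: relative to start angle a0=.02, in tool axes (x=+y rest, z down)
a0=.02
for a in np.linspace(a0,1.72,25)[1:]: print(round(100*(np.cos(a0)-np.cos(a))),-round(100*(np.sin(a)-np.sin(a0))),end='; ')
E
```

```text
t 4.6 pos [ 0.5431 -0.2014  0.074 ] yaw 1.538 F [-0.1 -0.2 -0.1] open 0.0202 shift [-0.6 -0.5  1. ] twist -0.4
0.0
0 -7; 1 -14; 3 -21; 5 -28; 7 -35; 10 -41; 13 -47; 17 -53; 21 -59; 25 -65; 30 -70; 35 -74; 41 -79; 47 -83; 53 -86; 59 -89; 66 -92; 73 -94; 80 -96; 87 -97; 94 -98; 101 -98; 108 -98; 115 -97;
```

In the tool's units: -41 mm is -0.082, -35 mm is -0.07.

servo_tool --pt "0 0 0" --pt "0 0 0" --pt "0 0 -0.014" --pt "0.002 0 -0.028" --pt "0.006 0 -0.042" --pt "0.01 0 -0.056" --pt "0.014 0 -0.07" --pt "0.02 0 -0.082" --twist '[0, 0, 0, 0, 0, 0, 0, 0]' --fingers '[-1, -1, -1, -1, -1, -1, -1, -1]' --force 12

```text
time_s: 5.6
tool_pos: [0.5432, -0.1911, 0.1151]
eef_rot: [0.718, 0.696, 0.0, 0.0]
contact_force: [2.2, -0.3, -1.9]
opening: 0.0193
gripper_force: 12.0
```

In the tool's units: -42 mm is -0.084, -38 mm is -0.076.

servo_tool --pt "0.006 0 -0.012" --pt "0.014 0 -0.024" --pt "0.022 0 -0.036" --pt "0.03 0 -0.048" --pt "0.04 0 -0.058" --pt "0.05 0 -0.066" --pt "0.062 0 -0.076" --pt "0.074 0 -0.084" --twist '[0, 0, 0, 0, 0, 0, 0, 0]' --fingers '[-1, -1, -1, -1, -1, -1, -1, -1]'

```text
time_s: 6.6
tool_pos: [0.544, -0.1542, 0.1568]
eef_rot: [0.719, 0.696, -0.0, 0.0]
contact_force: [2.4, 0.2, -2.4]
opening: 0.019
gripper_force: 12.0
```

In the tool's units: 47 mm is 0.094, 40 mm is 0.08.

servo_tool --pt "0.012 0 -0.006" --pt "0.024 0 -0.012" --pt "0.038 0 -0.018" --pt "0.052 0 -0.022" --pt "0.066 0 -0.026" --pt "0.08 0 -0.028" --pt "0.094 0 -0.03" --pt "0.094 0 -0.03" --twist '[0, 0, 0, 0, 0, 0, 0, 0]' --fingers '[-1, -1, -1, -1, -1, -1, -1, -1]'

```text
time_s: 7.6
tool_pos: [0.5452, -0.1056, 0.1715]
eef_rot: [0.718, 0.696, 0.0, -0.001]
contact_force: [-2.0, 0.8, 4.2]
opening: 0.0189
gripper_force: 12.0
```

In the tool's units: 18 mm is 0.036, 12 mm is 0.024.

servo_tool --pt "0.012 0 0" --pt "0.024 0 0" --pt "0.036 0 0.002" --pt "0.036 0 0.002" --twist '[0, 0, 0, 0]' --fingers '[-1, -1, -1, -1]'

```text
time_s: 8.1
tool_pos: [0.5457, -0.0878, 0.1706]
eef_rot: [0.718, 0.696, 0.0, -0.001]
contact_force: [-2.4, 2.0, 6.3]
opening: 0.0189
gripper_force: 12.0
```

In the tool's units: 4 mm is 0.008, 2 mm is 0.004.

servo_tool --pt "0.004 0 0" --pt "0.008 0 0.002" --pt "0.008 0 0.002" --twist '[0, 0, 0]' --fingers '[-1, -1, -1]'

```text
time_s: 8.48
tool_pos: [0.5457, -0.0847, 0.1699]
eef_rot: [0.718, 0.696, -0.0, -0.001]
contact_force: [-3.4, 0.9, 8.9]
opening: 0.0189
gripper_force: 12.0
```

In the tool's units: 4 mm is 0.008, 2 mm is 0.004.

servo_tool --pt "0.004 0 -0.002" --pt "0.008 0 -0.002" --pt "0.008 0 -0.002" --twist '[0, 0, 0]' --fingers '[-1, -1, -1]'

```text
time_s: 8.85
tool_pos: [0.5457, -0.0845, 0.1701]
eef_rot: [0.719, 0.695, -0.002, 0.001]
contact_force: [-2.3, -6.7, 3.0]
opening: 0.0187
gripper_force: 12.0
```

```bash
python3 - <<'E'
from h import *
for c in('scene','top'):
  save(c,'l_%s.png'%c)
  for t in('lever_ball','lever_hinge','nozzle','nozzle_tip','lever'):
    r=finder.mark_of(c,t) if t!='lever' else finder.search_frame(c,t); print(t,[(np.round(q['point'],4).tolist(),round(q['p'],2)) for q in r[:2]])
E
```

```text
lever_ball [([0.5411, -0.0881, 0.1913], 0.64)]
lever_hinge [([0.541, -0.1001, 0.0928], 0.7)]
nozzle [([0.4631, -0.1457, 0.0749], 0.62)]
nozzle_tip [([0.58, -0.1495, 0.0729], 0.76)]
lever [([0.5457, -0.0932, 0.1367], 0.63)]
lever_ball []
lever_hinge []
nozzle []
nozzle_tip []
lever []
```

servo_tool --pt "-0.008 0 0" --pt "-0.008 0 0" --pt "-0.008 0 0" --pt "-0.008 0 0" --pt "-0.008 0 -0.04" --pt "-0.008 0 -0.1" --pt "-0.008 0 -0.15" --pt "-0.008 0 -0.15" --twist '[0, 0, 0, 0, 0, 0, 0, 0]' --fingers '[-0.3, 0, 0, 0, 0, 0, 0, 0]'

```text
time_s: 10.45
tool_pos: [0.5478, -0.0851, 0.2471]
eef_rot: [0.718, 0.696, 0.001, 0.002]
contact_force: [1.0, -0.0, -0.6]
opening: 0.0473
gripper_force: 0.0
```

```bash
python3 - <<'E'
from h import *
print(manip.sense()['joints'])
go([.4635,-.1465,.15],np.pi-.025); go([.4635,-.1465,.15],-.025)
E
```

```text
[ 0.33143679  0.45772593 -0.33651122  1.73258596  0.17723149  0.9769179
 -0.10415723]
t 10.45 pos [ 0.5478 -0.0851  0.2471] yaw 1.539 F [ 1.  -0.  -0.6] open 0.0473 shift [-64.1 -82.7  96.8] twist -90.4
t 10.45 pos [ 0.5478 -0.0851  0.2471] yaw 1.539 F [ 1.  -0.  -0.6] open 0.0473 shift [-64.1 -82.7  96.8] twist 89.6
```

In the tool's units: -82 mm is -0.164, -78 mm is -0.156, -80 degrees is -0.4444.

servo_tool --pt "-0.016 -0.024 0" --pt "-0.032 -0.048 0" --pt "-0.048 -0.072 0" --pt "-0.064 -0.096 0" --pt "-0.08 -0.12 0" --pt "-0.096 -0.14 0" --pt "-0.112 -0.156 0" --pt "-0.124 -0.164 0.04" --twist '[-0.0556, -0.1111, -0.1667, -0.2222, -0.2778, -0.3333, -0.3889, -0.4444]' --fingers '[0.2, 0.2, 0.2, 0.2, 0.2, 0.2, 0.2, 0.2]'

```text
time_s: 11.45
tool_pos: [0.4624, -0.1449, 0.2252]
eef_rot: [0.101, 0.995, -0.0, 0.001]
contact_force: [-0.6, 0.4, -1.3]
opening: 0.0565
gripper_force: 0.0
```

```bash
python3 - <<'E'
from h import *
go([.4635,-.1465,.13],np.pi-.025)
E
```

```text
t 11.45 pos [ 0.4624 -0.1449  0.2252] yaw 2.94 F [-0.6  0.4 -1.3] open 0.0565 shift [-1.3 -1.3 95.2] twist -10.1
```

In the tool's units: 95 mm is 0.19, 60 mm is 0.12, -10 degrees is -0.0556.

servo_tool --pt "-0.002 -0.002 0.06" --pt "-0.002 -0.002 0.12" --pt "-0.002 -0.002 0.19" --pt "-0.002 -0.002 0.19" --pt "-0.002 -0.002 0.19" --twist '[-0.0278, -0.0556, -0.0556, -0.0556, -0.0556]' --fingers '[0.2, 0.2, 0.2, 0.2, 0.2]'

```text
time_s: 12.08
tool_pos: [0.4636, -0.1454, 0.1309]
eef_rot: [0.016, 1.0, 0.0, 0.0]
contact_force: [0.9, -0.6, 0.3]
opening: 0.0566
gripper_force: 0.0
```

```bash
python3 - <<'E'
from h import *
s=manip.sense(); im=save('wrist','w2.png')
for t in('lever_hinge','nozzle','nozzle_tip','rest'):
    r=finder.mark_of('wrist',t); print(t,[(np.round(q['point'],4).tolist(),round(q['p'],2)) for q in r[:2]])
go([.4635,-.1465,.056],np.pi-.025)
print(proj('wrist',[[.4495,-.146,.075],[.4635,-.1465,.075],[.5785,-.1495,.075]]).round())
E
```

```text
lever_hinge []
nozzle [([0.4626, -0.1482, 0.0718], 0.91)]
nozzle_tip [([0.5807, -0.1524, 0.0733], 0.89)]
rest [([0.5312, -0.1493, -0.0021], 0.85)]
t 12.32 pos [ 0.4639 -0.146   0.1314] yaw 3.109 F [ 0.2 -0.2  0.3] open 0.0563 shift [ 0.5 -0.4 75.4] twist -0.4
[[318. 190.]
 [318. 209.]
 [319. 341.]]
```

View pics/w2.png

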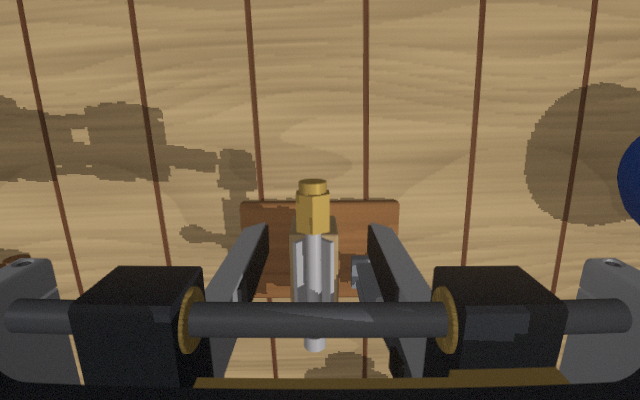

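The hexagon is centred on column 313 against a predicted 318, so it sits about 3 mm towards -y. The tube runs parallel to the tool, and the lever is clear.

In the tool's units: 75 mm is 0.15, 60 mm is 0.12.

servo_tool --pt "0.002 -0.006 0.04" --pt "0.002 -0.006 0.08" --pt "0.002 -0.006 0.12" --pt "0.002 -0.006 0.15" --pt "0.002 -0.006 0.15" --pt "0.002 -0.006 0.15" --twist '[0, 0, 0, 0, 0, 0]' --fingers '[0.2, 0.2, 0.2, 0.2, 0.2, -0.1]' --force 5

```text
time_s: 13.08
tool_pos: [0.4627, -0.1488, 0.056]
eef_rot: [0.016, 1.0, -0.0, 0.001]
contact_force: [1.0, -0.1, 0.0]
opening: 0.0497
gripper_force: 0.0
```

servo_tool --pt "0 0 0" --pt "0 0 0" --pt "0 0 0" --pt "0 0 0" --pt "0 0 0" --pt "0 0 0" --twist '[0, 0, 0, 0, 0, 0]' --fingers '[-1, -1, -1, -1, -1, -1]' --force 5

```text
time_s: 13.82
tool_pos: [0.4623, -0.1489, 0.0556]
eef_rot: [0.016, 1.0, -0.0, 0.0]
contact_force: [0.3, 0.1, 1.4]
opening: 0.024
gripper_force: 5.0
```

In the tool's units: 9 mm is 0.018, 8 mm is 0.016.

servo_tool --pt "0 0 0.004" --pt "0 0 0.008" --pt "0 0 0.012" --pt "0 0 0.016" --pt "0 0 0.018" --pt "0 0 0.018" --pt "0 0 0.018" --twist '[0, 0, 0, 0, 0, 0, 0]' --fingers '[-1, -1, -1, -1, -1, -1, -1]'

```text
time_s: 14.7
tool_pos: [0.4622, -0.1488, 0.0464]
eef_rot: [0.016, 1.0, 0.0, 0.0]
contact_force: [-0.0, -0.1, 0.6]
opening: 0.0241
gripper_force: 5.0
```

```bash
python3 - <<'E'
from h import *
for c in('scene','wrist'):
  im=save(c,'g_%s.png'%c)
  if c=='scene': cv2.imwrite('pics/g_crop.png',cv2.resize(im[170:260,230:350,::-1],None,fx=5,fy=5,interpolation=cv2.INTER_CUBIC))
  for t in('nozzle','nozzle_tip'):
    r=finder.mark_of(c,t); print(c,t,[(np.round(q['point'],4).tolist(),round(q['p'],2)) for q in r[:2]])
go([.463,-.149,.0475],3.109)
E
```

```text
scene nozzle [([0.4627, -0.1478, 0.0675], 0.71), ([0.5409, -0.0991, 0.0932], 0.44)]
scene nozzle_tip [([0.5758, -0.1522, 0.1012], 0.65), ([0.5411, -0.0881, 0.1908], 0.56)]
wrist nozzle [([0.4628, -0.145, 0.0652], 0.79)]
wrist nozzle_tip []
t 15.0 pos [ 0.4622 -0.1488  0.0465] yaw 3.109 F [ 0.4 -1.4  1.2] open 0.0238 shift [-0.8 -0.2 -1. ] twist 0.0
```

View pics/g_crop.png

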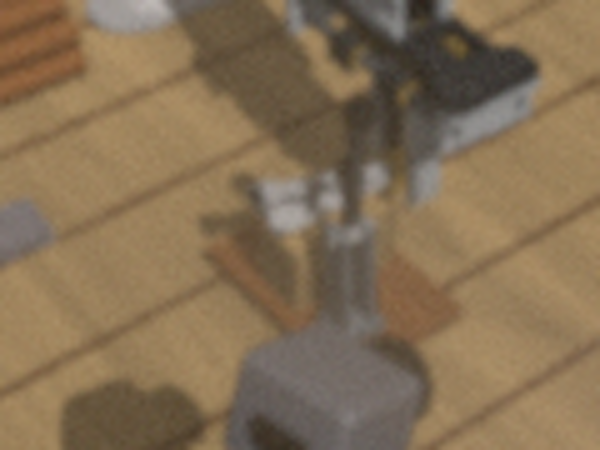

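In the tool's units: -130 mm is -0.26, -105 mm is -0.21.

servo_tool --pt "0 0 0" --pt "0 0 0" --pt "0 0 -0.01" --pt "0 0 -0.04" --pt "0 0 -0.09" --pt "0 0 -0.15" --pt "0 0 -0.21" --pt "0 0 -0.26" --twist '[0, 0, 0, 0, 0, 0, 0, 0]' --fingers '[-1, -1, -1, -1, -1, -1, -1, -1]' --force 50

```text
time_s: 16.0
tool_pos: [0.462, -0.1485, 0.1785]
eef_rot: [0.016, 1.0, -0.0, 0.0]
contact_force: [0.6, -0.2, -1.3]
opening: 0.0234
gripper_force: 50.0
```

```bash
cat > tilt.py <<'E'
from h import *
from scipy.optimize import least_squares
s=manip.sense(); M=R.from_quat(s['eef_rot']).as_matrix(); g=s['tool_pos']-M[:,2]*.019
print(s['gripper_force'],s['opening'],s['contact_force'])
for c in('scene','top'):
  for k in range(2):
    im=viewer.snapshot(c)
    for t in('nozzle','nozzle_tip'):
      r=finder.mark_of(c,t); print(c,t,[(np.round(q['point'],4).tolist(),round(q['p'],2), np.round(q['point']-g,4).tolist()) for q in r[:1]])
  m=finder.silhouettes(c,'nozzle')
  if m:
    m=m[0]['pixels']; ys,xs=np.nonzero(m); print('mask',m.sum(),xs.min(),xs.max(),ys.min(),ys.max())
    for deg in(14,17,20,23,26):
      a=np.radians(deg); f=-M[:,0]*np.cos(a)-M[:,2]*np.sin(a)
      print(deg,proj(c,g+np.outer([-.014,0,.05,.116],f)).round(1).tolist())
    cv2.imwrite('pics/m_%s_%.0f.png'%(c,s['time_s']*100),m[ys.min()-10:ys.max()+10,xs.min()-10:xs.max()+10].astype(np.uint8)*255)
go([.463,-.149,.1775],3.109)
E
python3 tilt.py
```

```text
49.99957260908559 0.023438394478224805 [ 0.59497983 -0.20279446 -1.31416299]
scene nozzle [([0.462, -0.1489, 0.2007], 0.46, [0.0, -0.0004, 0.0032])]
scene nozzle_tip [([0.5421, -0.0867, 0.1922], 0.69, [0.0801, 0.0618, -0.0053])]
scene nozzle [([0.4629, -0.1475, 0.1997], 0.5, [0.0009, 0.001, 0.0022])]
scene nozzle_tip [([0.5744, -0.1507, 0.2322], 0.73, [0.1124, -0.0022, 0.0347])]
mask 183 277 310 166 176
14 [[314.4, 168.7], [310.9, 169.3], [297.7, 171.5], [279.0, 174.7]]
17 [[314.4, 168.9], [310.9, 169.3], [297.8, 170.7], [279.4, 172.7]]
20 [[314.3, 169.1], [310.9, 169.3], [298.1, 169.9], [279.8, 170.8]]
23 [[314.2, 169.4], [310.9, 169.3], [298.3, 169.1], [280.4, 168.8]]
26 [[314.1, 169.6], [310.9, 169.3], [298.6, 168.3], [281.1, 166.8]]
top nozzle []
top nozzle_tip [([0.5711, -0.1523, 0.2286], 0.48, [0.1091, -0.0038, 0.0311])]
top nozzle []
top nozzle_tip []
mask 40 362 368 182 188
14 [[362.5, 230.6], [362.7, 225.3], [363.4, 206.5], [364.3, 181.4]]
17 [[362.5, 230.5], [362.7, 225.3], [363.5, 206.6], [364.5, 181.6]]
20 [[362.5, 230.4], [362.7, 225.3], [363.5, 206.8], [364.7, 181.9]]
23 [[362.5, 230.4], [362.7, 225.3], [363.6, 207.0], [364.9, 182.3]]
26 [[362.4, 230.3], [362.7, 225.3], [363.7, 207.3], [365.0, 182.9]]
t 16.7 pos [ 0.4621 -0.1486  0.1762] yaw 3.109 F [ 0.9 -0.8 -1. ] open 0.0237 shift [-0.9 -0.3 -1.3] twist 0.0
```

In the tool's units: 246 mm is 0.492, 220 mm is 0.44, -16 degrees is -0.0889.

servo_tool --pt "0 0 -0.06" --pt "0 0 -0.12" --pt "-0.01 0.08 -0.12" --pt "-0.02 0.17 -0.12" --pt "-0.03 0.26 -0.12" --pt "-0.04 0.35 -0.12" --pt "-0.052 0.44 -0.12" --pt "-0.06 0.492 -0.12" --twist '[0, 0, -0.0111, -0.0278, -0.0444, -0.0611, -0.0778, -0.0889]' --fingers '[-1, -1, -1, -1, -1, -1, -1, -1]'

```text
time_s: 17.7
tool_pos: [0.5001, 0.0989, 0.2366]
eef_rot: [-0.125, 0.992, 0.001, 0.0]
contact_force: [0.2, -0.5, -0.8]
opening: 0.0233
gripper_force: 50.0
```

servo_tool --pt "0 0 0" --pt "0 0 0" --twist '[0, 0]' --fingers '[-1, -1]'

```text
time_s: 17.95
tool_pos: [0.4998, 0.0948, 0.2361]
eef_rot: [-0.122, 0.992, -0.001, -0.001]
contact_force: [-0.3, -1.3, -1.6]
opening: 0.0235
gripper_force: 50.0
```

```bash
python3 - <<'E'
from h import *
for c in('scene','top'):
  i=viewer.camera_info(c); print(c,(-R.from_rotvec(np.ravel(i['rvec'])).as_matrix().T@np.ravel(i['tvec'])).round(3),i['camera_matrix'][0][0])
for c in('scene','top','wrist'):
  im=save(c,'p_%s.png'%c)
  for t in('nozzle','nozzle_tip','camera_head','camera'):
    r=finder.mark_of(c,t); print(c,t,[(np.round(q['point'],4).tolist(),round(q['p'],2)) for q in r[:2]])
  if c=='scene': cv2.imwrite('pics/p_crop.png',cv2.resize(im[160:360,220:400,::-1],None,fx=3,fy=3,interpolation=cv2.INTER_CUBIC))
go([.5,.097,.2375],3.39)
E
```

```text
scene [1.042 0.553 0.815] 365.3592188764612
top [ 0.35  -0.047  1.368] 443.9816869620066
scene nozzle [([0.4989, 0.094, 0.2559], 0.61)]
scene nozzle_tip [([0.6078, 0.1231, 0.2893], 0.79)]
scene camera_head [([0.7178, 0.1563, 0.2819], 0.74)]
scene camera [([0.7414, 0.1571, -0.0024], 0.77), ([0.3597, 0.421, 0.0235], 0.25)]
top nozzle [([0.4564, 0.1837, 0.0033], 0.19)]
top nozzle_tip []
top camera_head [([0.7155, 0.1519, 0.278], 0.94)]
top camera [([0.744, 0.1635, -0.0011], 0.58)]
wrist nozzle [([0.5023, 0.097, 0.2535], 0.59)]
wrist nozzle_tip []
wrist camera_head []
wrist camera [([0.7409, 0.1604, -0.0047], 0.86), ([0.5962, 0.3876, 0.0008], 0.58)]
t 18.7 pos [0.5001 0.0962 0.2365] yaw -2.895 F [-0.8 -0.  -1.6] open 0.0239 shift [-0.1  0.8 -1. ] twist -0.1
```

View pics/p_wrist.png

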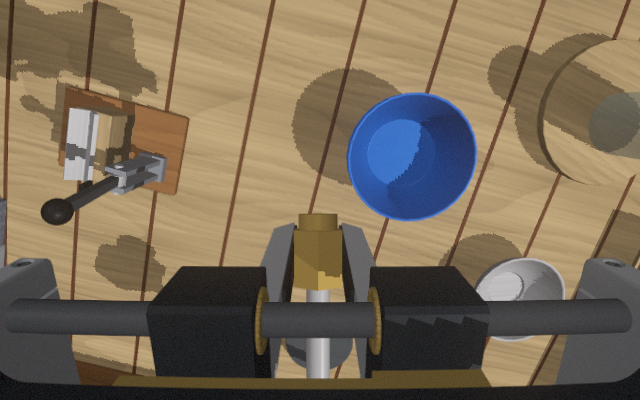

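View pics/p_crop.png

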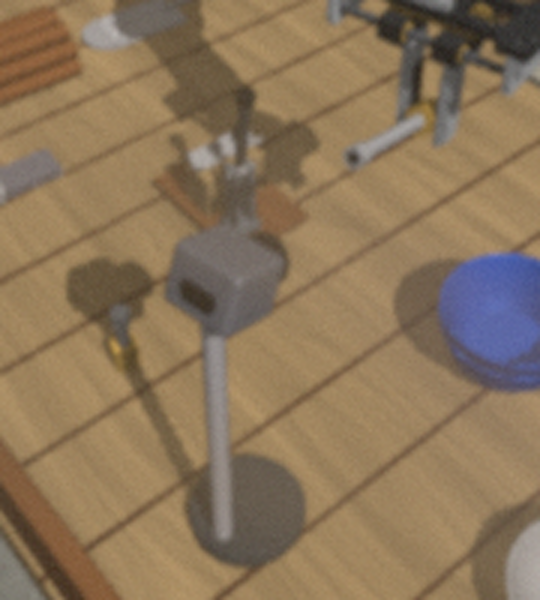

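The nozzle is held with its tip up, and the lever is still upright. The tip's collar is at scene pixel about (338,212). Next I'll measure the head yaw and the tilt more closely.

```bash
python3 - <<'E'
from h import *
a=cv2.imread('pics/p_scene.png')[225:285,265:325]; b=cv2.imread('pics/p_top.png')[85:135,215:275]
f=lambda x,k:cv2.resize(x,None,fx=k,fy=k,interpolation=cv2.INTER_LANCZOS4)
A=f(a,6.5);B=f(b,6.5); B=cv2.copyMakeBorder(B,0,A.shape[0]-B.shape[0],0,0,cv2.BORDER_CONSTANT)
cv2.imwrite('pics/head.png',np.hstack([A,B])); print(A.shape,B.shape)
viewer.snapshot('scene'); m=finder.silhouettes('scene','nozzle')[0]['pixels']
ys,xs=np.nonzero(m); print('mask',m.sum(),[(x,ys[xs==x].min(),ys[xs==x].max()) for x in np.unique(xs)])
s=manip.sense(); M=R.from_quat(s['eef_rot']).as_matrix(); g=s['tool_pos']-M[:,2]*.019
for deg in(14,17,20,23):
  r=np.radians(deg); d=-M[:,0]*np.cos(r)-M[:,2]*np.sin(r)
  print(deg,proj('scene',g+np.outer([0,.014,.05,.1,.116],d)).round(1).tolist())
E
```

```text
(390, 390, 3) (390, 390, 3)
mask 246 [(np.int64(335), np.int64(210), np.int64(214)), (np.int64(336), np.int64(209), np.int64(215)), (np.int64(337), np.int64(209), np.int64(216)), (np.int64(338), np.int64(208), np.int64(216)), (np.int64(339), np.int64(208), np.int64(216)), (np.int64(340), np.int64(208), np.int64(216)), (np.int64(341), np.int64(208), np.int64(215)), (np.int64(342), np.int64(208), np.int64(214)), (np.int64(343), np.int64(207), np.int64(214)), (np.int64(344), np.int64(207), np.int64(212)), (np.int64(345), np.int64(206), np.int64(211)), (np.int64(346), np.int64(205), np.int64(210)), (np.int64(347), np.int64(205), np.int64(210)), (np.int64(348), np.int64(204), np.int64(209)), (np.int64(349), np.int64(204), np.int64(209)), (np.int64(350), np.int64(203), np.int64(208)), (np.int64(351), np.int64(203), np.int64(208)), (np.int64(352), np.int64(202), np.int64(207)), (np.int64(353), np.int64(202), np.int64(206)), (np.int64(354), np.int64(201), np.int64(206)), (np.int64(355), np.int64(199), np.int64(205)), (np.int64(356), np.int64(197), np.int64(205)), (np.int64(357), np.int64(196), np.int64(204)), (np.int64(358), np.int64(195), np.int64(205)), (np.int64(359), np.int64(195), np.int64(205)), (np.int64(360), np.int64(194), np.int64(205)), (np.int64(361), np.int64(194), np.int64(204)), (np.int64(362), np.int64(193), np.int64(204)), (np.int64(363), np.int64(193), np.int64(204)), (np.int64(364), np.int64(193), np.int64(203)), (np.int64(365), np.int64(194), np.int64(199))]
14 [[362.4, 198.9], [359.7, 200.6], [352.4, 205.3], [341.6, 212.2], [337.9, 214.6]]
17 [[362.4, 198.9], [359.7, 200.3], [352.7, 204.3], [342.1, 210.2], [338.4, 212.2]]
20 [[362.4, 198.9], [359.8, 200.1], [352.9, 203.3], [342.6, 208.1], [339.1, 209.8]]
23 [[362.4, 198.9], [359.9, 199.8], [353.2, 202.3], [343.2, 206.0], [339.7, 207.3]]
```

View pics/head.png

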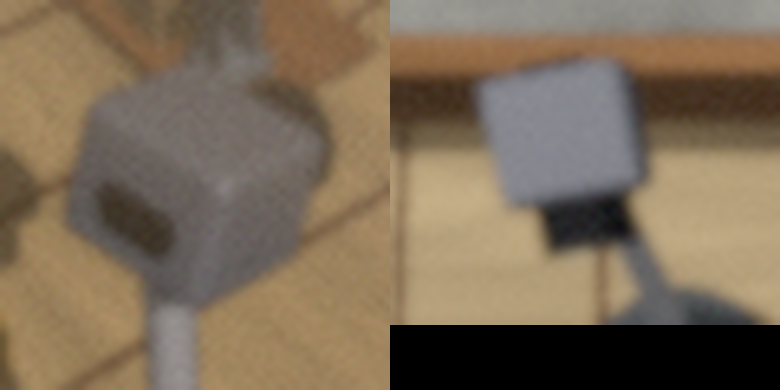

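```bash
python3 - <<'E'
from h import *
def unp(cam,px,z):
    c=viewer.camera_info(cam);K=np.array(c['camera_matrix']);k=c['k1']
    u=cv2.undistortPoints(np.array(px,float).reshape(-1,1,2),K,np.array([k,0,0,0.])).reshape(-1,2)
    r=R.from_rotvec(np.ravel(c['rvec'])).as_matrix();o=-r.T@np.ravel(c['tvec']);d=np.c_[u,np.ones(len(u))]@r
    return o+d*((z-o[2])/d[:,2])[:,None]
def yaw(cam,a,b,z,o):
    P=unp(cam,np.array([a,b])/6.5+o,z); v=P[0]-P[1]
    if v[1]<0: v=-v
    print(cam,P.round(4).tolist(),'len',np.linalg.norm(v).round(4),'yaw',np.arctan2(-v[0],v[1]).round(3))
T=[215-390/6.5,85]; S=[265,225]
yaw('top',(645,183),(512,205),.30,T); yaw('top',(612,62),(480,88),.32,T); yaw('top',(632,235),(550,248),.285,T)
yaw('scene',(100,100),(220,185),.32,S); yaw('scene',(70,225),(185,305),.278,S); yaw('scene',(190,70),(325,135),.30,S)
# lens axis from top: barrel front mid
print(unp('top',np.array([[591,242]])/6.5+T,.285))
E
```

```text
top [[0.735, 0.1284, 0.3], [0.7262, 0.1795, 0.3]] len 0.0519 yaw 0.17
top [[0.776, 0.1387, 0.32], [0.7657, 0.1888, 0.32]] len 0.0511 yaw 0.204
top [[0.7193, 0.1354, 0.285], [0.714, 0.1673, 0.285]] len 0.0323 yaw 0.163
scene [[0.7734, 0.1383, 0.32], [0.7671, 0.1868, 0.32]] len 0.0489 yaw 0.129
scene [[0.7882, 0.1399, 0.278], [0.7804, 0.1862, 0.278]] len 0.0469 yaw 0.166
scene [[0.7337, 0.1286, 0.3], [0.7195, 0.1762, 0.3]] len 0.0496 yaw 0.291
[[0.71642967 0.15137568 0.285     ]]
```

In the tool's units: -58 mm is -0.116, -52 mm is -0.104, 2.5 degrees is 0.0139.

servo_tool --pt "-0.012 0.002 0.016" --pt "-0.028 0.006 0.032" --pt "-0.048 0.01 0.048" --pt "-0.068 0.014 0.062" --pt "-0.088 0.016 0.062" --pt "-0.104 0.018 0.062" --pt "-0.116 0.02 0.062" --pt "-0.116 0.02 0.062" --twist '[0, 0.0056, 0.0056, 0.0111, 0.0111, 0.0139, 0.0139, 0.0139]' --fingers '[-1, -1, -1, -1, -1, -1, -1, -1]'

```text
time_s: 19.8
tool_pos: [0.5543, 0.1203, 0.2057]
eef_rot: [-0.101, 0.995, 0.0, 0.0]
contact_force: [-0.0, -0.2, -1.2]
opening: 0.0239
gripper_force: 50.0
```

```bash
python3 - <<'E'
from h import *
for c in('scene','top'):
 for k in range(2):
  im=save(c,'q_%s.png'%c)
  for t in('nozzle','nozzle_tip','camera_head','lever_ball'):
    r=finder.mark_of(c,t); print(c,t,[(np.round(q['point'],4).tolist(),round(q['p'],2)) for q in r[:1]])
a=cv2.imread('pics/q_scene.png')[170:290,250:400]; b=cv2.imread('pics/q_top.png')[80:200,200:300]
f=lambda x:cv2.resize(x,None,fx=3.1,fy=3.1,interpolation=cv2.INTER_CUBIC)
cv2.imwrite('pics/q.png',np.hstack([f(a),f(b)]))
go([.554,.119,.2056],np.pi+.205); print(manip.sense()['joint_vel'])
E
```

```text
scene nozzle [([0.5556, 0.1174, 0.2251], 0.8)]
scene nozzle_tip [([0.6633, 0.145, 0.2617], 0.67)]
scene camera_head [([0.7173, 0.1507, 0.2831], 0.86)]
scene lever_ball [([0.5449, -0.0902, 0.1932], 0.66)]
scene nozzle [([0.5561, 0.1181, 0.2234], 0.86)]
scene nozzle_tip [([0.6624, 0.1427, 0.2633], 0.61)]
scene camera_head [([0.6616, 0.1425, 0.26], 0.74)]
scene lever_ball [([0.5419, -0.0859, 0.1896], 0.7)]
top nozzle []
top nozzle_tip []
top camera_head [([0.718, 0.1527, 0.279], 0.91)]
top lever_ball [([0.5399, -0.0882, 0.1868], 0.39)]
top nozzle []
top nozzle_tip []
top camera_head [([0.718, 0.1527, 0.28], 0.78)]
top lever_ball [([0.5431, -0.0901, 0.1866], 0.58)]
t 20.8 pos [0.5539 0.12   0.2055] yaw -2.938 F [ 0.1  0.3 -1.6] open 0.0237 shift [ 0.1 -1.  -0.1] twist -0.1
[-7.63225420e-04 -1.47340021e-03  1.36118756e-03  4.24569893e-05
 -7.43270538e-04  7.75756271e-04  6.25768925e-04]
```

View pics/q.png

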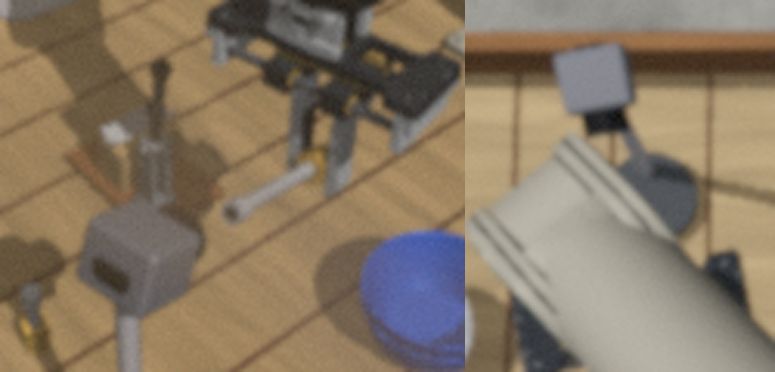

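Seen from the scene camera, the tip at (326,238) faces the lens barrel. The lever is upright and the nozzle touches nothing. I'll make a 2 mm side correction, let it settle and hand in.

In the tool's units: -2 mm is -0.004, -1 mm is -0.002.

servo_tool --pt "0 -0.002 0" --pt "0 -0.004 0" --pt "0 -0.004 0" --pt "0 -0.004 0" --pt "0 -0.004 0" --pt "0 -0.004 0" --twist '[0, 0, 0, 0, 0, 0]' --fingers '[-1, -1, -1, -1, -1, -1]'

```text
time_s: 21.55
tool_pos: [0.5543, 0.1181, 0.2055]
eef_rot: [-0.101, 0.995, 0.0, 0.0]
contact_force: [-0.5, 0.5, -1.0]
opening: 0.0238
gripper_force: 50.0
```

```bash
python3 -c "
from h import *
go([.554,.118,.2056],np.pi+.205); print(manip.sense()['gripper_force']); print(manip.sign_off())"
```

```text
t 21.55 pos [0.5543 0.1181 0.2055] yaw -2.938 F [-0.5  0.5 -1. ] open 0.0238 shift [ 0.3 -0.  -0.1] twist -0.1
49.99904567375779
the job is handed in; nothing more can be done
None
```

I handed the job in at 21.6 s: the lever is up at its stop, and the nozzle is held steady, touching nothing else, with its tip about 60 mm from the lens; it points up about 18° by camera estimate (asked: 20°), and its heading matches the lens's to within about 2°.

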